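# Clamp the tall arched tablet in the sprung display stand

### The arm

A 6-joint arm with a two-finger parallel gripper is mounted at the origin on the work surface. World frame = base frame: x ahead of the robot, y to its left, z up, the work surface at z = 0. Lengths are in mm, angles in degrees, forces in N, time in s.
With the tool pointing down it reaches from about 250 to 725 mm from the base axis. Payload 4 kg.
Tool frame: the origin (TCP) lies midway between the tips of the shut fingers; the grasp point (between the pads) lies 19 mm behind it; z points along the fingers, y is the line along which they close (so a half turn about z gives the same grasp; the last joint's range is limited). The gripper opens to 85 mm and grips with 20 to 120 N. Pads are 22 mm wide; open, the fingers measure 114 mm over their backs; the gripper's body (76 mm by 85 mm) begins 54 mm behind the grasp point. The pads swing forward as they close: fully open they stand 13 mm farther back than shut.
Start: joints at [-73.224, 13.785, 0.286, 76.501, 0, 90], TCP at [144.315, -478.72, 231.306] pointing down, gripper open.
Joint ranges: [-155.79, 155.79], [-60.16, 107.12], [-62.33, 73.08], [-114, 123.19], [-81.49, 82.49], [-180, 180]. Speed limits (degrees/s): [159.86, 159.86, 180, 180, 180, 180].

### API

Orientations are given as a 3x3 rotation matrix whose columns are the frame's x, y, z axes.
In Python, from station import move_to, line_to, move_joints, command_gripper, sleep, ik, sense, snapshot, camera_info, MotionError, hand_in gives the robot as it stands. Calls block until the motion is done:
- move_to(position, orientation): joint-space move of the TCP to a pose.
- line_to(position, ori=None, v=150): straight line of the TCP; ori=None keeps the orientation; v is the mean speed in mm/s.
- move_joints(angles): joint-space move.
- command_gripper(opening, force=None): opening from 0.0 (shut) to 1.0 (fully open); force is the grip in N (None keeps the last); returns when the fingers have stopped.
- sleep(seconds).
- ik(position, orientation): joint angles nearest the present ones, or None.
- sense(): the state.
- snapshot(name): name is "scene" or "top" or "wrist"; returns (picture, depth): 400x640x3 uint8, red, green, blue; 400x640 float32, mm along the optical axis (not along the pixel's ray), 0 where there is no reading.
- camera_info(name): a dict with "fx", "fy", "cx", "cy" (pixels), "rvec" (rotation vector, rad) and "tvec" (3), from world to camera coordinates, as OpenCV has them; the wrist camera has in their place "tool_from_camera" (4x4, takes a point from camera to tool coordinates, whose origin is the TCP and whose axes are the flange's). Camera axes: x right, y down, z forward; pixel columns grow to the right and rows downward; lengths in mm; the calibration is good to about 2 mm. A picture is of the moment at which its call begins: read the wrist's pose just before it. camera_info takes no time and is no camera call.
A pose or a line that the arm cannot do raises MotionError and nothing moves.
- hand_in(): hands the job in; it is judged then, once.
The state is a dict: "time_s": time; "joint_pos": joint angles; "qvel": joint speeds; "tau": joint torques, N m; "ee_pos": TCP position; "orientation": TCP orientation; "wrist_force": force on the tool from outside, world axes, zero at the start; "wrist_torque": the same for the moment, N m; "finger_gap": opening from 0.0 (shut) to 1.0 (fully open); "grip_force": force on a finger pad.
Only numpy, scipy, OpenCV 4.12 (cv2) and the standard library are available. Lean on these libraries where they do the work, as an engineer would, in place of code of your own. Each camera call takes 0.05 s, during which the arm holds its last target. There are 200 camera calls.

### The job

Put the tall arch-topped votive tablet on show in the sprung brass stand: keeping it upright, press it against the tall brass gate to hold that open, lower it behind the low front lip until it stands on the stand's floor in the middle of the slot, and let go so that the gate springs back and clamps it against the lip. The lower arched tablet and the square-topped one are not wanted.

Things in the scene. Friction and masses are not known exactly. Their poses are not given: they have to be found in the camera images.
- tablet_mid (a point): Centre of the wanted tablet, 50 mm above its foot: an upright block of pale wood with a clay relief alike on both faces, 50 mm wide (y), 30 thick (x), 100 tall (z), 0.2 kg. Sides flat to 75 mm up, then a half-round top. Grip across the 50 mm width, 55 to 65 mm above the foot. Beside it stand a 65 mm low arched and a 90 mm square-topped one, 50 x 30 in plan.
- slot (a point): Point on the stand's slot floor, 20 mm above the counter, where the middle of the tablet's foot belongs. x points level from gate to lip (away from the robot, within 0.4 rad), y along the lip, z up. The lip, a brass bar 70 mm long and 8 thick, has its inner face at x = +15 mm and its top 20 mm above this floor. No side walls.
- stand: The dark wood stand, fixed to the counter; origin on the counter 20 mm below the slot point, same axes. Base from x = -113 to +33 mm, 45 mm to either side, 20 high; a post for the spring at x = -93 to -107 mm, 70 mm wide, 75 mm above the counter.
- gate (a joint): Opening of the gate in m, along the slot's -x: 0 shut, 0.018 clamped on the tablet, 0.045 at its stop. An upright brass plate 36 mm wide, 8 thick, top 75 mm above the slot floor, its lip-side face at slot x = +3 mm when shut. Spring: 2.4 N shut, 6 N at 0.03; damped, closes smoothly. No ramp: push it level with the tablet, its foot above the lip, then lower.
Not all that is in view belongs to the job. Leave any blue or purple look-alike of the part that bears tablet_mid alone.

How it is judged:
By the outcome, as a careful person would: the job done as asked, in the order asked, and still so for the second after the job is handed in, with the robot touching nothing.
It also fails if it takes over 38 s, if anything falls off the work surface, if the arm or the gripper's body presses on something with over 40 N, if the wrist force passes 120 N, or if a joint passes its speed limit or range.

## Working session

There is one attempt and no reset: what is moved stays moved. The work goes in short steps, each a Python script; the robot and the scene stay as the last script left them, time stands still between calls to the robot, and variables do not carry over. Pictures are saved under pics/ and viewed, at most 10 in all, crops included, and the job is handed in when it is done.

```bash
ls; mkdir -p pics
cat > h.py <<'E'
import numpy as np, cv2
from station import *
def cloud(name):
    s=sense(); im,d=snapshot(name); c=camera_info(name)
    v,u=np.mgrid[0:400,0:640]
    P=np.stack([(u-c['cx'])/c['fx']*d,(v-c['cy'])/c['fy']*d,d],-1).reshape(-1,3)
    if name=='wrist':
        T=np.array(c['tool_from_camera']); P=P@T[:3,:3].T+T[:3,3]
        P=P@np.array(s['orientation']).T+np.array(s['ee_pos'])
    else:
        R=cv2.Rodrigues(np.array(c['rvec'],float))[0]; P=(P-np.array(c['tvec']).ravel())@R
    P=P.reshape(400,640,3); P[d==0]=np.nan
    return im,P
def save(n,im): cv2.imwrite('pics/'+n+'.png',cv2.cvtColor(im,cv2.COLOR_RGB2BGR))
E
python3 - <<'E'
from h import *
for n in('scene','top'):
    im,P=cloud(n); save(n,im); np.savez(n,im=im,P=P)
print(sense()['time_s'])
E
```

```text
pics
0.1
```

View pics/scene.png

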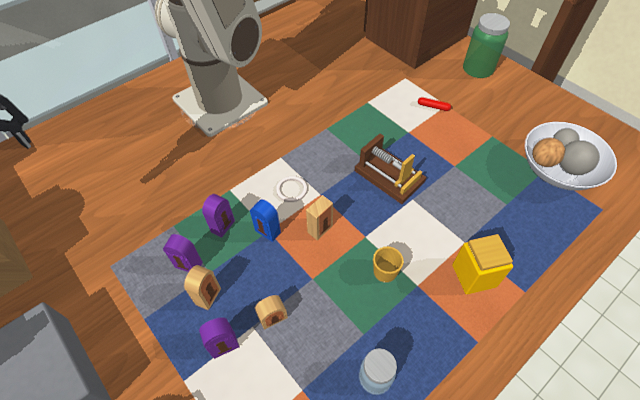

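View pics/top.png

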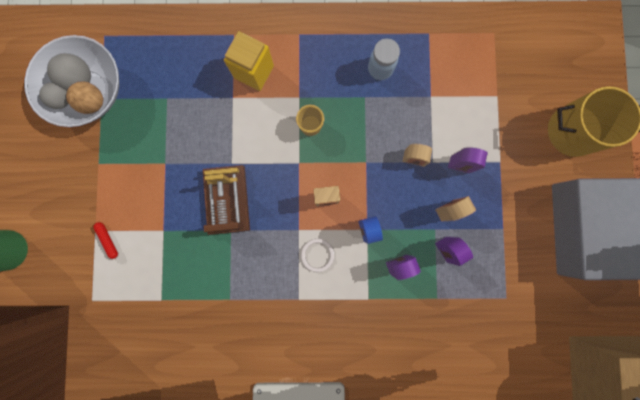

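The scene view shows the tall arched tablet at (202,287), the low one at (271,311) and the square one at (319,217), with the stand at (390,170). In the top view the wanted tablet is at (457,210) and the stand at (223,200).

Run:
```python
import numpy as np,cv2
t=np.load('top.npz'); P=t['P']; s=np.load('scene.npz'); Q=s['P']
def rep(n,P,u0,u1,v0,v1,zmin,zmax=200):
    p=P[v0:v1,u0:u1].reshape(-1,3); p=p[(p[:,2]>zmin)&(p[:,2]<zmax)]
    r=cv2.minAreaRect(p[:,:2].astype(np.float32)); print(n,len(p),'zmax',np.nanmax(p[:,2]).round(1),'rect',np.round(r[0],1),np.round(r[1],1),round(r[2],1))
    return p
for n,b in dict(tall=(432,480,192,226),low=(400,436,140,170),sq=(305,345,180,210)).items():
    p=rep(n,P,*b,25)
p=rep('tall scene',Q,180,222,260,312,20)
both=np.r_[p,P[192:226,432:480].reshape(-1,3)]; both=both[both[:,2]>20]
r=cv2.minAreaRect(both[:,:2].astype(np.float32)); print('both',r)
# stand
for z0,z1 in((14,26),(30,45),(60,110)):
    rep(f'stand top {z0}',P,195,255,160,240,z0,z1)
    rep(f'stand scene {z0}',Q,345,435,125,205,z0,z1)
im=t['im'];print(P[120,480],P[200,225])
a=cv2.resize(im[155:245,190:260],None,fx=6,fy=6,interpolation=cv2.INTER_CUBIC)
b=cv2.resize(s['im'][120:210,345:435],None,fx=6,fy=6,interpolation=cv2.INTER_CUBIC)[:540]
cv2.imwrite('pics/st.png',cv2.resize(np.hstack([a,b])[:,:,::-1],(800,450)))
```

```text
tall 581 zmax 103.7 rect [ 464.2 -329.7] [31.5 50.3] 26.8
low 449 zmax 68.2 rect [ 581.7 -259. ] [49.8 31.7] 77.8
sq 441 zmax 94.9 rect [491.8 -61.5] [32.2 49.8] 5.4
tall scene 1105 zmax 101.7 rect [ 438.3 -323. ] [ 56.7 104.8] 75.9
both ((439.01300048828125, -323.15264892578125), (56.68556213378906, 106.18193817138672), 75.9390869140625)
stand top 14 1680 zmax 25.9 rect [489.5 158.2] [145.2  91.1] 5.8
stand scene 14 1147 zmax 25.9 rect [487.9 159.8] [144.9  92. ] 5.0
stand top 30 469 zmax 44.8 rect [487.4 157.9] [130.   70.4] 5.5
stand scene 30 389 zmax 44.8 rect [486.9 159.2] [128.2  70.7] 5.6
stand top 60 497 zmax 99.4 rect [477.4 156.9] [110.   70.8] 5.5
stand scene 60 429 zmax 96.9 rect [476.  157.9] [110.6  71.2] 4.9
[ 665.83449319 -410.11467863    2.47137158] [483.91553275 148.95861157  54.74230938]
```

View pics/st.png

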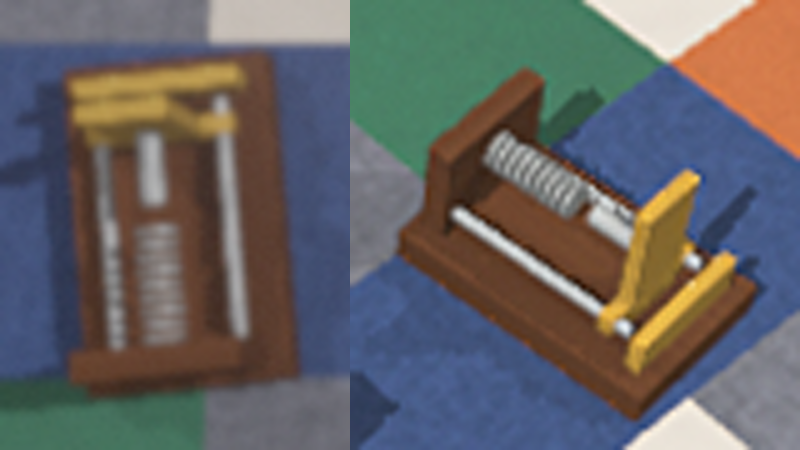

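The crop shows the gate, lip, rods and spring post clearly, with slot x at about +5.5° yaw. Next I'll hover over the tablet and refine its pose with the wrist camera.

```bash
cat >> h.py <<'E'
def down(deg):
    a=np.radians(deg); c,s=np.cos(a),np.sin(a)
    return np.array([[c,s,0],[s,-c,0],[0,0,-1.]])
def rect(P,c,r,z0,z1):
    p=P.reshape(-1,3); p=p[(np.hypot(p[:,0]-c[0],p[:,1]-c[1])<r)&(p[:,2]>z0)&(p[:,2]<z1)]
    q=cv2.minAreaRect(p[:,:2].astype(np.float32)); return len(p),np.round(q[0],1),np.round(q[1],1),round(q[2],1),np.nanmax(p[:,2]).round(1)
E
python3 - <<'E'
from h import *
print(ik([464,-330,240],down(26.8)),ik([464,-330,240],down(206.8)))
move_to([464,-330,240],down(26.8))
im,P=cloud('wrist'); save('w1',im); np.savez('w1',im=im,P=P)
s=sense();print(s['time_s'],s['joint_pos'],s['ee_pos'])
for z0 in(15,30,60,80): print(z0,rect(P,(464,-330),45,z0,200))
print(P[200,320], np.nanmedian(P[...,2][P[...,2]<8]))
print(ik([528,163,200],down(5.5)))
E
```

```text
[-35.42070005  21.61312349  12.45203464  80.83891115   0.
 117.77929995] [-35.42070005  21.61312349  12.45203464  80.83891115   0.
 -62.22070005]
1.475 [-3.55420828e+01  2.15906774e+01  1.24219119e+01  8.08437658e+01
 -2.30948650e-02  1.17770135e+02] [ 463.004516   -330.92161885  240.01923943]
15 (2417, array([ 462.3, -329.6]), array([31.8, 49.8]), 26.8, np.float64(100.4))
30 (2313, array([ 462.3, -329.6]), array([31.8, 49.8]), 26.8, np.float64(100.4))
60 (2050, array([ 462.3, -329.7]), array([31.6, 49.8]), 26.2, np.float64(100.4))
80 (1791, array([ 462.3, -330.1]), array([31.2, 47.9]), 26.3, np.float64(100.4))
[ 450.23061033 -335.19701611   98.76461664] -0.6705297864410511
[  17.15609118   20.58789454    4.98110721   74.39321267    0.
 -168.34390882]
```

View pics/w1.png

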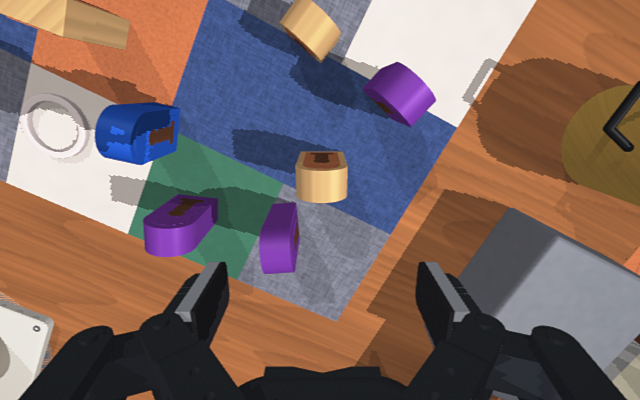

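The wrist view shows the wanted tablet at (320,180), with a purple look-alike close by at (280,240) on the robot side. I'll check finger clearance next and grasp if the path is free.

Run:
```python
from h import *
P=np.load('w1.npz')['P'].reshape(-1,3); c=np.array([462.7,-329.7]); yaw=26.5
a=np.radians(yaw); d=P[:,:2]-c; x=d@[np.cos(a),np.sin(a)]; y=d@[-np.sin(a),np.cos(a)]
m=(P[:,2]>20)&(P[:,2]<115)&(abs(x)<18)&(abs(y)>27)&(abs(y)<75)
print('obst',m.sum(), np.c_[x,y,P[:,2]][m][:5].round())
m=(P[:,2]>20)&(P[:,2]<115)&(np.hypot(x,y)<100)&((abs(x)>18)|(abs(y)>27)); q=np.c_[x,y,P[:,2]][m]
print('near', len(q), q.min(0).round() if len(q) else '', q.max(0).round() if len(q) else '')
if ((abs(q[:,0])<15)&(abs(q[:,1])<62)).sum()<5:
    R=down(yaw); command_gripper(0.9,60)
    line_to([*c,130],R,v=200); line_to([*c,38],R,v=120); sleep(.1)
    s=sense(); print(s['time_s'],s['ee_pos'],s['wrist_force'])
    command_gripper(0.0,70); s=sense(); print(s['time_s'],s['finger_gap'],s['grip_force'],s['ee_pos'],s['wrist_force'])
```

```text
obst 0 []
near 3202 [-95. -83.  20.] [ 88.  61. 101.]
3.45 [ 463.53658277 -330.30733003   39.21001657] [ 0.0721897  -0.01733667 -0.3973377 ]
3.8083 0.5752658174701374 73.20657044649124 [ 463.32098593 -330.07900728   38.86048715] [-0.32614137 -0.3994831   3.79924369]
```

Run:
```python
from h import *
line_to([462.7,-329.7,200],v=250)
a=np.radians(5.5); ex=np.array([np.cos(a),np.sin(a)]); s0=np.array([528.5,162.9])
move_to([*(s0+60*ex),200],down(185.5)); sleep(.25)
im,P=cloud('wrist'); save('w2',im); np.savez('w2',im=im,P=P)
s=sense();print(s['time_s'],s['joint_pos'],s['ee_pos'],s['finger_gap'],s['wrist_force'])
np.savez('w2s',ee=s['ee_pos'],R=s['orientation'])
d=P[...,:2]-s0; x=d@ex; y=d@[-ex[1],ex[0]]; z=P[...,2]
near=(abs(y)<80)&(x>-130)&(x<45)
def r(n,m):
    q=np.c_[x[m],y[m],z[m]]; print(n,len(q),*(np.percentile(q,[1,50,99],axis=0).round(1).tolist()))
    pp=P[m][:,:2].astype(np.float32); print('   ',cv2.minAreaRect(pp))
r('base',near&(z>15)&(z<25)); r('lip',near&(z>34)&(z<46)&(x>5)&(x<35)); r('gate',near&(z>85)&(z<105)&(x<20)&(x>-40)); r('post',near&(z>68)&(z<82)&(x<-80))
```

```text
6.775 [ 1.59371419e+01  2.74396079e+01  1.54501234e+01  7.79969991e+01
 -2.63305421e-03  1.05014019e+01] [588.42161641 168.01427261 200.12141784] 0.5773016165408621 [-0.29230597 -0.25705782 -1.61698965]
base 9418 [-94.4, -44.7, 16.9] [-41.9, -0.6, 18.8] [29.7, 43.7, 21.9]
    ((496.1626281738281, 159.35296630859375), (126.9201431274414, 90.24150848388672), 5.381006240844727)
lip 698 [6.8, -34.5, 34.4] [17.2, 0.2, 38.8] [21.1, 34.0, 40.4]
    ((541.6266479492188, 164.04849243164062), (15.870718002319336, 69.0636215209961), 5.174741744995117)
gate 555 [-6.3, -17.6, 91.9] [-2.7, -0.7, 93.7] [1.7, 17.0, 95.3]
    ((526.2581176757812, 162.31637573242188), (8.135905265808105, 34.97019577026367), 5.401317119598389)Traceback (most recent call last):
  File "<stdin>", line 13, in <module>
  File "<stdin>", line 11, in r
    return _quantile_unchecked(
        a, q, axis, out, overwrite_input, method, keepdims, weights)
    return _ureduce(a,
                    func=_quantile_ureduce_func,
    ...<5 lines>...
                    overwrite_input=overwrite_input,
                    method=method)
    r = func(a, **kwargs)
    result = _quantile(arr,
                       quantiles=q,
    ...<2 lines>...
                       out=out,
                       weights=wgt)
    slices_having_nans = np.isnan(arr[-1, ...])
                                  ~~~^^^^^^^^^
IndexError: index -1 is out of bounds for axis 0 with size 0
```

View pics/w2.png

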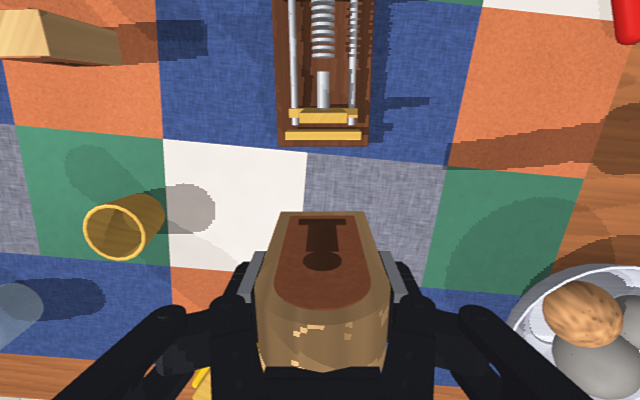

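The wrist view shows the tablet held upright with its face at (320,250), and the gate and lip at (322,115) and (322,135). I'll measure the held tablet's gate-side face in the same cloud, so camera bias cancels out.

Run:
```python
from h import *
P=np.load('w2.npz')['P']; w=np.load('w2s.npz'); ee=w['ee']
a=np.radians(5.4); ex=np.array([np.cos(a),np.sin(a)]); ey=np.array([-ex[1],ex[0]]); s0=np.array([528.5,162.9])
t=(ee[:2]-s0); print('tool x,y',t@ex,t@ey,'yaw',np.degrees(np.arctan2(w['R'][1,0],w['R'][0,0])))
d=P[...,:2]-s0; x=d@ex; y=d@ey; z=P[...,2]
q=np.c_[x.ravel(),y.ravel(),z.ravel()]
q=q[(abs(q[:,0]-60)<25)&(abs(q[:,1])<24)&(q[:,2]>150)&(q[:,2]<275)]
print(len(q),q.min(0),q.max(0))
for lo in range(160,270,10):
    k=q[(q[:,2]>=lo)&(q[:,2]<lo+10)]
    e=k[abs(k[:,1])>19]
    print(lo,len(k),np.percentile(k[:,0],[5,50]).round(1) if len(k) else '', (len(e),np.median(e[:,0]).round(1),e[:,1].min().round(1),e[:,1].max().round(1)) if len(e) else '')
```

```text
tool x,y 60.13697772198803 -0.5475469676620852 yaw -174.56426035887557
20935 [ 41.72528449 -23.99878213 159.69752697] [ 76.17988244  23.99985687 274.99875125]
160 424 [45.8 46.1] (97, np.float64(46.1), np.float64(-23.9), np.float64(23.7))
170 515 [44.7 45.4] (119, np.float64(46.1), np.float64(-23.9), np.float64(23.7))
180 707 [44.5 45.2] (138, np.float64(46.1), np.float64(-24.0), np.float64(23.9))
190 819 [44.6 45.3] (164, np.float64(46.1), np.float64(-23.8), np.float64(23.9))
200 972 [44.5 45.3] (199, np.float64(46.1), np.float64(-24.0), np.float64(23.8))
210 1186 [44.5 45.3] (242, np.float64(46.1), np.float64(-24.0), np.float64(23.9))
220 1510 [44.5 45.3] (311, np.float64(46.1), np.float64(-24.0), np.float64(23.9))
230 1881 [44.8 45.4] (402, np.float64(46.1), np.float64(-24.0), np.float64(24.0))
240 3076 [44.8 45.8] (1112, np.float64(53.4), np.float64(-24.0), np.float64(24.0))
250 7068 [45.5 51.7] (369, np.float64(52.5), np.float64(-24.0), np.float64(24.0))
260 994 [42.6 45.5] (438, np.float64(43.1), np.float64(-23.9), np.float64(24.0))
```

```bash
cat >> h.py <<'E'
YAW=5.4; _a=np.radians(YAW); EX=np.array([np.cos(_a),np.sin(_a)]); EY=np.array([-EX[1],EX[0]]); S=np.array([528.5,162.9])-1.4*EX-0.3*EY
def at(x,y,z): return [*(S+x*EX+y*EY),z]
def st(n):
    s=sense(); d=np.array(s['ee_pos'][:2])-S; f=np.array(s['wrist_force'])
    print(n,round(s['time_s'],2),'x %.2f y %.2f z %.2f'%(d@EX,d@EY,s['ee_pos'][2]),'F',np.round([f[:2]@EX,f[:2]@EY,f[2]],1),'gap',round(s['finger_gap'],3),round(s['grip_force']))
E
python3 - <<'E'
from h import *
R=down(180+YAW)
line_to(at(50,0,120),R,v=150); line_to(at(50,0,87),v=100); st('beside')
line_to(at(20,0,87),v=80); st('near')
line_to(at(-4.5,0,87),v=40); sleep(.2); st('pushed')
line_to(at(-4.5,0,66),v=40); st('low')
im,P=cloud('wrist'); save('w3',im)
E
```

```text
beside 7.95 x 50.37 y 0.04 z 87.50 F [-0.4 -0.1 -1.7] gap 0.579 73
near 8.47 x 20.76 y 0.17 z 87.85 F [ 1.2 -0.3 -2.7] gap 0.579 73
pushed 9.43 x -3.63 y 0.04 z 87.29 F [ 4.9 -0.  -3.4] gap 0.576 73
low 10.11 x -4.52 y 0.01 z 65.24 F [ 5.2 -0.3 -2.7] gap 0.574 73
```

View pics/w3.png

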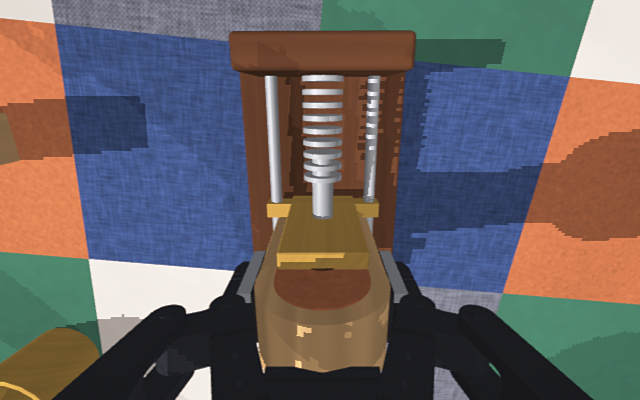

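The wrist view shows the gate pushed open by the tablet, centred at (322,240). The foot is below the lip top without jamming. I'll lower to the floor, ease towards the lip, and release.

Run:
```python
from h import *
z=60.5; line_to(at(-4.5,0,z),v=30); sleep(.15); st('z')
while z>57.2:
    z-=.6; line_to(at(-4.5,0,z),v=15); sleep(.1); st('z%.1f'%z)
    if sense()['wrist_force'][2]>0.5: break
x=-4.5
while x<0.6:
    x+=.8; line_to(at(x,0,z),v=15); sleep(.1); st('x%.1f'%x)
    f=np.array(sense()['wrist_force'])[:2]@EX
    if f<1.5: break
```

```text
z 10.64 x -4.54 y 0.02 z 59.71 F [ 4.8 -0.  -2.2] gap 0.575 73
z59.9 10.99 x -4.51 y 0.04 z 59.40 F [ 5.  -0.6 -1.9] gap 0.575 73
z59.3 11.34 x -4.41 y 0.06 z 59.04 F [ 4.2 -0.1 -1.1] gap 0.578 73
z58.7 11.69 x -4.34 y 0.03 z 58.86 F [ 5.  -0.5  2.4] gap 0.576 73
x-3.7 12.04 x -4.18 y 0.06 z 58.86 F [ 1.6 -0.2  4.8] gap 0.578 74
x-2.9 12.39 x -3.84 y 0.06 z 58.87 F [1.1 0.7 5.9] gap 0.574 74
```

Run:
```python
from h import *
x,z=-3.5,59.5; line_to(at(x,0,z),v=15); sleep(.15); st('up')
while x<0.8:
    x+=.7; line_to(at(x,0,z),v=15); sleep(.12); st('x%.1f'%x)
    if np.array(sense()['wrist_force'])[:2]@EX<1.5: break
```

```text
up 12.79 x -3.41 y 0.02 z 59.06 F [ 5.3  0.5 -2.1] gap 0.577 73
x-2.8 13.16 x -2.94 y -0.00 z 59.06 F [ 5.1  0.8 -4.6] gap 0.58 73
x-2.1 13.53 x -2.28 y -0.02 z 59.26 F [ 4.3  0.8 -4.8] gap 0.578 73
x-1.4 13.89 x -1.45 y -0.09 z 59.46 F [ 4.5  1.7 -3.8] gap 0.578 73
x-0.7 14.26 x -0.93 y -0.08 z 59.46 F [ 4.4 -0.7 -4. ] gap 0.572 73
x0.0 14.62 x -0.86 y -0.07 z 59.43 F [-0.4 -0.2 -0.5] gap 0.575 73
```

The tablet touches the lip at x of about -0.9. I'll set it on the floor, release and lift clear.

Run:
```python
from h import *
line_to(at(-1.0,0,58.8),v=15); sleep(.15); st('floor')
command_gripper(0.75); sleep(.3); st('rel')
command_gripper(1.0); st('open')
z=sense()['ee_pos'][2]
line_to(at(-1.0,0,75),v=40); line_to(at(-1.0,0,230),v=150); st('up')
line_to(at(-75,0,235),v=200); sleep(.5)
im,P=cloud('wrist'); save('w4',im)
im2,P2=cloud('scene'); save('s4',cv2.resize(im2[80:220,310:470],None,fx=4,fy=4)); st('end')
d=P[...,:2]-(S); x=d@EX; y=d@EY; z=P[...,2]
for lo in (60,80,95,105):
  m=(x>-30)&(x<60)&(abs(y)<45)&(z>lo)&(z<lo+12); print(lo,m.sum(),np.percentile(np.c_[x[m],y[m],z[m]],[1,50,99],axis=0).round(1).tolist())
m=(x>-30)&(x<60)&(abs(y)<45)&(z>102); print(cv2.minAreaRect(np.c_[x[m],y[m]].astype(np.float32)),np.nanmax(z[m]))
```

```text
floor 15.03 x -0.82 y -0.06 z 59.19 F [ 0.1 -0.6  3.1] gap 0.578 73
rel 15.62 x -1.04 y 0.01 z 58.75 F [0.1 0.5 0.2] gap 0.75 0
open 15.97 x -0.99 y 0.00 z 58.81 F [0.2 0.6 0.2] gap 1.001 0
up 17.71 x -1.63 y -0.13 z 228.91 F [-0.3  0.3  1.1] gap 0.998 0
end 18.83 x -74.89 y -0.02 z 234.92 F [-0.9 -0.4 -1.2] gap 1.001 0
60 213 [[-23.6, -24.7, 60.0], [-22.8, 0.0, 65.6], [-14.4, 23.7, 71.6]]
80 260 [[-23.5, -24.6, 80.1], [-22.8, -1.0, 86.0], [-14.5, 23.6, 91.9]]
95 468 [[-16.5, -24.8, 95.1], [-15.2, 0.0, 102.3], [13.9, 23.9, 106.8]]
105 1013 [[-16.2, -22.4, 105.2], [-5.4, 0.0, 112.6], [14.6, 21.6, 116.9]]
((-0.48961353302001953, -0.16006088256835938), (47.000633239746094, 32.403541564941406), 88.85783386230469) 121.14681305652294
```

View pics/w4.png

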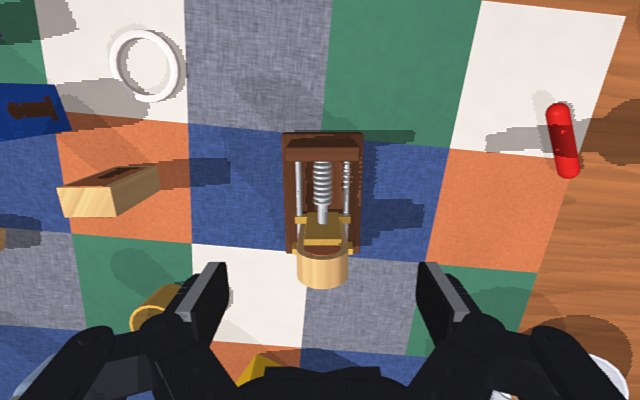

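View pics/s4.png

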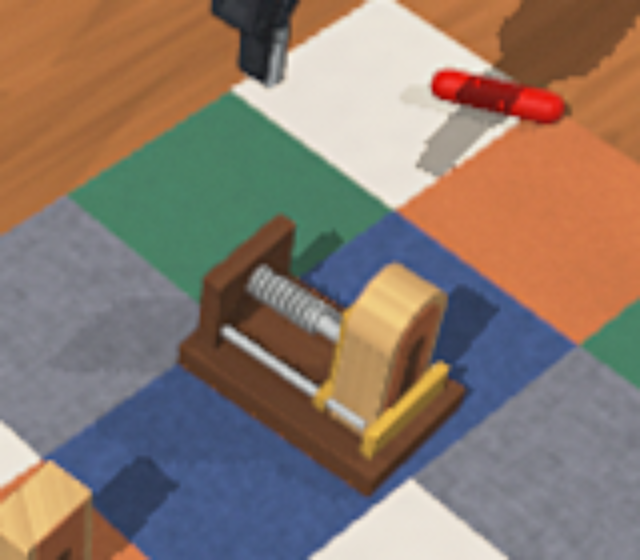

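Both views show the tablet upright in the slot, against the lip with the gate behind it. It is centred to within 0.2 mm along the lip, its top is about 121 mm above the counter, and the gripper is clear.

```bash
python3 -c "
from station import *
print(hand_in())"
```

```text
the job is handed in; nothing more can be done
None
```

The tall arch-topped tablet stands upright in the middle of the slot, clamped against the lip by the gate; I handed the job in at about 19 s with the gripper clear.

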